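# Press furniture-foot glides home, sort the feet by tag and close the tray

### The arm

A 7-joint arm with a two-finger parallel gripper is mounted at the origin on the work surface. World frame = base frame: x ahead of the robot, y to its left, z up, the work surface at z = 0. Lengths are in m, angles in rad, forces in N, time in s.
With the tool pointing down it reaches from about 0.375 to 0.925 m from the base axis. Payload 3.1 kg.
Tool frame: the origin (TCP) lies on the centre line of the jaws, within the pads' length; the fingertips stand 14 mm ahead of it and the grasp point (between the pads) lies 5 mm behind it; z points along the fingers, y is the line along which they close (so a half turn about z gives the same grasp; the last joint's range is limited). The gripper opens to 85 mm and grips with 20 to 120 N. Pads are 22 mm wide; open, the fingers measure 114 mm over their backs; the gripper's body (76 mm by 85 mm) begins 54 mm behind the grasp point. The pads swing forward as they close: fully open they stand 13 mm farther back than shut.
Start: joints at [-1.214, 0.383, 0.044, 1.598, -0.018, 1.161, -0.05], TCP at [0.286, 0.584, 0.245] pointing down, gripper open.
Joint ranges: [-2.61, 2.61], [-0.41, 2.15], [-1.48, 1.57], [0, 2.5], [-1.57, 4.71], [0.05, 1.97], [-2.85, 2.85]. Speed limits (rad/s): [2.79, 2.79, 3.14, 3.14, 3.14, 3.14, 3.14].

### API

Orientations are given as a unit quaternion [w, x, y, z].
In Python, from cell import ctrl, optics, sign_off gives the robot as it stands (ctrl), with the cameras (optics) and the job as plain functions.
- The arm moves only by the tool move_tool, called after "Request:" in YAML: its name, and indented under it one key for each argument. Schema: {"type":"object","properties":{"steps":{"type":"object","properties":{"moves":{"type":"array","items":{"type":"array","items":{"type":"number"},"minItems":5,"maxItems":5},"minItems":1,"maxItems":20}},"additionalProperties":false,"required":["moves"]},"squeeze":{"type":"number"},"only":{"type":"string"},"quiet":{"type":"boolean"},"lines":{"type":"string"}},"required":["steps"],"additionalProperties":false}. steps is an object whose key "moves" holds a list of rows, 1 to 20 of them, each of 5 numbers: the finger opening in m, then dx, dy, dz in m, then a turn about the tool's z in rad; each row shifts and turns the commanded pose from where the row before left it, along the tool's axes as they then stand; what a row does not reach is not made up. A row lasts 1/8 s, in which the tool goes at most 0.0625 m and 0.188 rad, less where a joint would pass 70% of its speed; a pose out of reach is approached as far as the arm can. The fingers move at their own pace and stop on an object; squeeze is the grip in N (left out, the last holds). Time passes only in rows, so rows that do not move let the fingers close. The tool returns the time, the measured TCP pose, the force, the opening and the grip force at its end. only (a regular expression) keeps the lines of the reply that match it, lines (a string "A,B") keeps lines A to B, and quiet returns only ok. Input that does not fit is refused with a message, and nothing moves.
- ctrl.read_state(): the state, without advancing time (a new reading comes with each control period).
- optics.get_image(name): name is "scene" or "side" or "wrist"; returns the picture (400x640x3 uint8, red, green, blue); there is no depth.
- optics.get_calibration(name): a dict with "fov_y" (degrees; the focal length in pixels is half the picture's height over the tangent of half this angle, whatever the lens; pixels are square), "cx", "cy" (the principal point, pixels), "xyz" and "attitude" of the camera in the world; the wrist camera has in their place "mount" (4x4, takes a point from camera to tool coordinates, whose origin is the TCP and whose axes are the flange's). Camera axes: x right, y up, looking along -z (the intrinsics and any distortion apply to the point x, -y, -z); pixel columns grow to the right and rows downward; lengths in m; the calibration is good to about 2 mm. A picture is of the moment at which its call begins: read the wrist's pose just before it. get_calibration takes no time and is no camera call.
- sign_off(): hands the job in; it is judged then, once.
The state is a dict: "time": time; "joint_pos": joint angles; "qd": joint speeds; "tau": joint torques, N m; "tcp_pos": TCP position; "tcp_rot": TCP orientation; "ft_force": force on the tool from outside, world axes, zero at the start; "wrist_torque": the same for the moment, N m; "finger_gap": finger opening in m; "grasp_force": force on a finger pad.
Only numpy, scipy, OpenCV 4.12 (cv2) and the standard library are available. Lean on these libraries where they do the work, as an engineer would, in place of code of your own. Each camera call takes 0.05 s, during which the arm holds its last target. There are 200 camera calls.

### The job

Press the grey plastic glide of every furniture foot on the bench fully home, and stand the feet upright in their trays: those with one round tag in the deep plywood tray, those with two bars as a tag in the shallow grey tray. When all the feet are in, put the cover on the deep tray, handle up, and press it down firmly for a moment to make sure it is fully seated. Leave the jar and the can alone.

Things in the scene. Friction and masses are not known exactly. Their poses are not given: they have to be found in the camera images.
- foot_a: Furniture foot: walnut block 64 (its x) x 40 (its y) x 42 mm tall, 0.1 kg. Origin: centre of its underside; z up. On its top, a grey glide at x = -15 mm (see joint) and a white paper tag at x = +17 mm, 1 mm thick. The tag is ONE ROUND disc 22 mm across: a good foot, for the plywood tray. May be absent.
- foot_b: Furniture foot: walnut block 64 (its x) x 40 (its y) x 42 mm tall, 0.1 kg. Origin: centre of its underside; z up. On its top, a grey glide at x = -15 mm (see joint) and a white paper tag at x = +17 mm, 1 mm thick. The tag is ONE ROUND disc 22 mm across: a good foot, for the plywood tray. May be absent.
- foot_c: Furniture foot: walnut block 64 (its x) x 40 (its y) x 42 mm tall, 0.1 kg. Origin: centre of its underside; z up. On its top, a grey glide at x = -15 mm (see joint) and a white paper tag at x = +17 mm, 1 mm thick. The tag is TWO PARALLEL BARS, each 6 x 34 mm across the block, 16 mm apart: a foot for rework, for the grey tray. May be absent.
- foot_d: Furniture foot: walnut block 64 (its x) x 40 (its y) x 42 mm tall, 0.1 kg. Origin: centre of its underside; z up. On its top, a grey glide at x = -15 mm (see joint) and a white paper tag at x = +17 mm, 1 mm thick. The tag is TWO PARALLEL BARS, each 6 x 34 mm across the block, 16 mm apart: a foot for rework, for the grey tray. May be absent.
- glide_a (a joint): Push-in glide of foot_a: grey plastic disc 24 mm across, sliding straight down into the block with a stiff fit (about 6 N, stays where it is left). Value: metres pressed in; 0 = stands 13 mm proud of the wood, 0.010 = fully home against its stop, rim 3 mm above the wood. Starts 0 to 0.003.
- glide_b (a joint): Push-in glide of foot_b: grey plastic disc 24 mm across, sliding straight down into the block with a stiff fit (about 6 N, stays where it is left). Value: metres pressed in; 0 = stands 13 mm proud of the wood, 0.010 = fully home against its stop, rim 3 mm above the wood. Starts 0 to 0.003.
- glide_c (a joint): Push-in glide of foot_c: grey plastic disc 24 mm across, sliding straight down into the block with a stiff fit (about 6 N, stays where it is left). Value: metres pressed in; 0 = stands 13 mm proud of the wood, 0.010 = fully home against its stop, rim 3 mm above the wood. Starts 0 to 0.003.
- glide_d (a joint): Push-in glide of foot_d: grey plastic disc 24 mm across, sliding straight down into the block with a stiff fit (about 6 N, stays where it is left). Value: metres pressed in; 0 = stands 13 mm proud of the wood, 0.010 = fully home against its stop, rim 3 mm above the wood. Starts 0 to 0.003.
- glide_top_a (a point): Centre of the top of foot_a's glide, where to press; it goes down with the glide: 55 mm above the foot's underside at joint value 0, 45 mm when home.
- glide_top_b (a point): Centre of the top of foot_b's glide, where to press; it goes down with the glide: 55 mm above the foot's underside at joint value 0, 45 mm when home.
- glide_top_c (a point): Centre of the top of foot_c's glide, where to press; it goes down with the glide: 55 mm above the foot's underside at joint value 0, 45 mm when home.
- glide_top_d (a point): Centre of the top of foot_d's glide, where to press; it goes down with the glide: 55 mm above the foot's underside at joint value 0, 45 mm when home.
- good_tray: Deep plywood tray, fixed to the bench: 188 (its x) x 116 (its y) x 60 mm tall, walls and floor 6 mm (inside 176 x 104 mm). Origin: centre of its underside, z up. It has a cover. Two feet fit end to end along its x with their sides along its length, leaving 32 mm on either side for fingers.
- rework_tray: Shallow grey plastic tray without cover, fixed to the bench: 188 (its x) x 116 (its y) x 25 mm tall, walls and floor 6 mm (inside 176 x 104 mm). Origin: centre of its underside, z up.
- cover: Loose plywood cover of the deep tray, 0.22 kg: plate 192 (its x) x 120 (its y) x 9 mm over a locating spigot 166 x 94 x 6 mm. On top a beech grip bar (see point). Origin: centre of the spigot's underside, z up; starts spigot down on the bench. Seated: spigot in the tray mouth (5 mm clearance), plate on the rim, origin 54 mm above the tray's origin; either way round.
- cover_bar (a point): Centre of the top of the cover's grip bar, 47 mm above the cover's origin. The bar is 70 mm long (cover's x), 20 mm wide (cover's y) and stands 32 mm above the plate. A firm press of about 10 N on it confirms that the cover is seated.
- jar: Bystander: closed jar, 60 mm across, 75 mm tall; origin at its underside. To be left alone.
- glue: Bystander: can, 52 mm across, 100 mm tall; origin at its underside. To be left alone.

How it is judged:
By the outcome, as a careful person would: the job done as asked, in the order asked, and still so for the second after the job is handed in, with the robot touching nothing.
Of foot_a, foot_b, foot_c, foot_d only 3 to 4 are there at a start; the rules pass over those that are not, and their reading is None.
At some moment in a run one of foot_a, foot_b, foot_c, foot_d may be knocked a few centimetres aside while the robot is not near it.
Once in a run the grip may slacken for a moment while it holds something.
It also fails if it takes over 210 s, if anything falls off the work surface, if the arm or the gripper's body presses on something with over 40 N, if the wrist force passes 120 N, or if a joint passes its speed limit or range.

## Working session

There is one attempt and no reset: what is moved stays moved. The work goes in short steps, Python scripts to look and compute and a tool call to move; the robot and the scene stay as the last step left them, time stands still between calls to the robot, and variables do not carry over. Pictures are saved under pics/ and viewed, at most 16 in all, crops included, and the job is handed in when it is done.

```bash
ls; mkdir -p pics
```

Run:
```python
from cell import ctrl, optics, sign_off
import cv2
s=ctrl.read_state(); print(s)
for n in("scene","side","wrist"):
    print(n,optics.get_calibration(n))
ims=[optics.get_image(n)[:,:,::-1] for n in("scene","side","wrist")]
for n,i in zip(("scene","side","wrist"),ims): cv2.imwrite(f"pics/{n}0.png",i)
```

```text
cell.py
pics
{'time': 0.0, 'joint_pos': array([-1.21380318,  0.38385661,  0.04383948,  1.59961133, -0.01791794,
        1.16121209, -0.04987864]), 'qd': array([ 3.28562060e-04,  2.25090336e-05, -3.79362040e-04, -1.06536984e-03,
       -4.91490629e-04,  1.24617728e-04, -8.24748210e-05]), 'tau': array([-6.42336345e-04, -4.33462608e+01,  1.02444179e+00, -2.49512100e+01,
        1.06030569e-02,  1.13953510e-02, -5.18181935e-06]), 'tcp_pos': array([0.2851249 , 0.58309206, 0.24385595]), 'tcp_rot': array([-2.39413191e-04,  2.25398710e-01,  9.74265675e-01, -1.32594802e-03]), 'ft_force': array([0.16266011, 0.36126308, 0.13061561]), 'wrist_torque': array([0.01381807, 0.01087437, 0.030779  ]), 'grasp_force': 0.0, 'finger_gap': 0.08548303966275034}
scene {'fov_y': 47.058871637019955, 'cx': 325.8462670072212, 'cy': 195.29996317673783, 'xyz': array([1.25006567, 0.43040616, 0.62179447]), 'attitude': array([0.44119595, 0.21689796, 0.39135508, 0.77790912])}
side {'fov_y': 44.05261602037232, 'cx': 317.17296727435337, 'cy': 207.7023754206174, 'xyz': array([ 0.30573351, -0.7871764 ,  0.96879851]), 'attitude': array([ 0.9152968 ,  0.37062986, -0.06647771, -0.14298945])}
wrist {'fov_y': 62.095488352690154, 'cx': 316.30549686126307, 'cy': 204.89100486886252, 'mount': array([[-5.18446948e-04,  9.55795113e-01,  2.94033046e-01,
         7.52152287e-02],
       [ 9.99998291e-01, -2.62192053e-05,  1.84845295e-03,
        -1.52869672e-03],
       [ 1.77445161e-03,  2.94033502e-01, -9.55793467e-01,
        -1.28216116e-01],
       [ 0.00000000e+00,  0.00000000e+00,  0.00000000e+00,
         1.00000000e+00]])}
```

View pics/scene0.png

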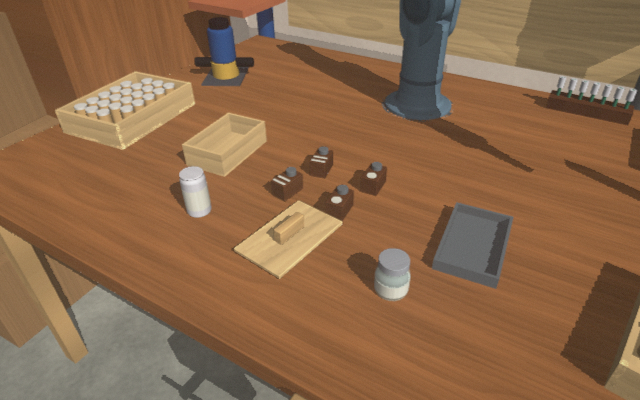

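View pics/side0.png

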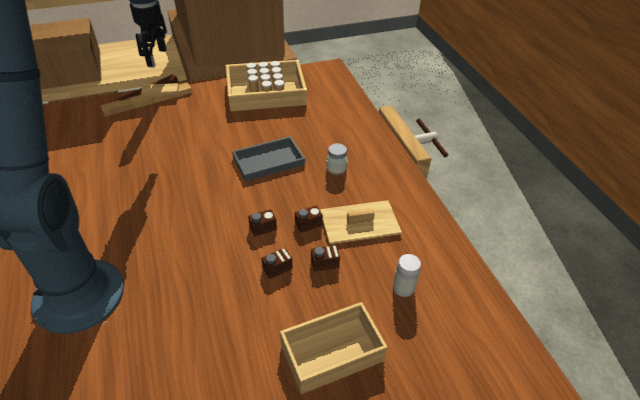

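Scene shows four feet: bars at (288,182) and (321,160), rounds at (374,178) and (338,200). The cover is at (288,236), deep tray at (225,143), grey tray at (475,243), jar at (393,275) and can at (195,190). The side view agrees, with feet at (262,222), (309,218), (277,263) and (325,258).

Create h.py:
```python
import numpy as np, cv2
from cell import ctrl, optics, sign_off
from scipy.spatial.transform import Rotation as R
def rot(q): return R.from_quat([q[1],q[2],q[3],q[0]]).as_matrix()
def look(n):
    s=ctrl.read_state(); c=optics.get_calibration(n)
    im=optics.get_image(n)[:,:,::-1].copy()
    return im, cam(n,s,c)
def cam(n,s=None,c=None):
    c=c or optics.get_calibration(n)
    f=200/np.tan(np.radians(c["fov_y"])/2)
    if n=="wrist":
        T=np.eye(4);T[:3,:3]=rot(s["tcp_rot"]);T[:3,3]=s["tcp_pos"];M=T@c["mount"]
    else:
        M=np.eye(4);M[:3,:3]=rot(c["attitude"]);M[:3,3]=c["xyz"]
    return dict(M=M,f=f,c=(c["cx"],c["cy"]))
def ray(k,p):
    d=np.array([(p[0]-k["c"][0])/k["f"],-(p[1]-k["c"][1])/k["f"],-1.])
    d=k["M"][:3,:3]@d; return k["M"][:3,3],d/np.linalg.norm(d)
def plane(k,p,z):
    o,d=ray(k,p); return (o+d*(z-o[2])/d[2])
def tri(rays):
    A=0;b=0
    for o,d in rays:
        P=np.eye(3)-np.outer(d,d);A=A+P;b=b+P@o
    x=np.linalg.solve(A,b); return x,max(np.linalg.norm((np.eye(3)-np.outer(d,d))@(x-o)) for o,d in rays)
def proj(k,X):
    v=k["M"][:3,:3].T@(np.asarray(X)-k["M"][:3,3]); return np.array([k["c"][0]+k["f"]*v[0]/-v[2],k["c"][1]-k["f"]*v[1]/-v[2]])
```

Run:
```python
from h import *
a,b=cam("scene"),cam("side")
for n,p,q in [("bar1",(284,181),(330,252)),("bar2",(318,159),(284,256)),("rd1",(372,176),(268,216)),("rd2",(337,200),(314,212)),("cov",(290,222),(361,212)),("cov?",(0,0),(0,0))][:5]:
    X,e=tri([ray(a,p),ray(b,q)]);print(n,X.round(3),round(e,4))
for n,k,ps,z in [("deep rim",b,[(282,342),(362,306),(385,350),(300,384)],.06),("deep rim sc",a,[(185,142),(229,115),(267,124),(221,158)],.06),("grey",b,[(233,157),(295,140),(304,160),(247,178)],.025),("grey sc",a,[(461,206),(512,219),(496,276),(434,262)],.025),("cover",b,[(321,209),(389,202),(400,237),(334,247)],.015),("jar",b,[(337,150)],.075),("can",b,[(408,263)],.1)]:
    print(n,[plane(k,p,z)[:2].round(3).tolist() for p in ps])
```

```text
bar1 [ 0.586 -0.083  0.038] 0.0014
bar2 [ 0.475 -0.063  0.041] 0.0007
rd1 [0.471 0.077 0.039] 0.0009
rd2 [0.589 0.054 0.04 ] 0.001
cov [0.703 0.014 0.046] 0.0003
deep rim [[0.408, -0.291], [0.595, -0.26], [0.601, -0.37], [0.418, -0.386]]
deep rim sc [[0.599, -0.366], [0.435, -0.368], [0.425, -0.25], [0.61, -0.242]]
grey [[0.434, 0.353], [0.631, 0.378], [0.63, 0.279], [0.453, 0.251]]
grey sc [[0.459, 0.278], [0.448, 0.38], [0.621, 0.393], [0.644, 0.288]]
cover [[0.617, 0.083], [0.803, 0.053], [0.779, -0.071], [0.606, -0.052]]
jar [[0.715, 0.237]]
can [[0.721, -0.21]]
```

Request:
move_tool:
  steps: {"moves": [[0.085, -0.0404, -0.0343, -0.0047, 0], [0.085, -0.0404, -0.0343, -0.0047, 0], [0.085, -0.0404, -0.0343, -0.0047, 0], [0.085, -0.0404, -0.0343, -0.0047, 0], [0.085, -0.0404, -0.0343, -0.0047, 0], [0.085, -0.0404, -0.0343, -0.0047, 0], [0.085, -0.0404, -0.0343, -0.0047, 0], [0.085, -0.0404, -0.0343, -0.0047, 0], [0.085, -0.0404, -0.0343, -0.0047, 0], [0.085, -0.0404, -0.0343, -0.0047, 0], [0.085, -0.0404, -0.0343, -0.0047, 0], [0.085, -0.0404, -0.0343, -0.0047, 0], [0.085, 0, 0, 0, -0.151], [0.085, 0, 0, 0, -0.151], [0.085, 0, 0, 0, -0.151], [0.085, 0, 0, 0, 0], [0.085, 0, 0, 0, 0]]}
  squeeze: 40

```text
time: 2.28
tcp_pos: [0.5401, 0.0012, 0.3015]
tcp_rot: [-0.0, 0.002, 1.0, -0.0]
ft_force: [-0.2, -0.1, 0.2]
finger_gap: 0.0849
grasp_force: 0.0
```

Run:
```python
from h import *
im,k=look("wrist"); cv2.imwrite("pics/w1.png",im); np.save("k1.npy",k,allow_pickle=True)
```

```text
(no output)
```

View pics/w1.png

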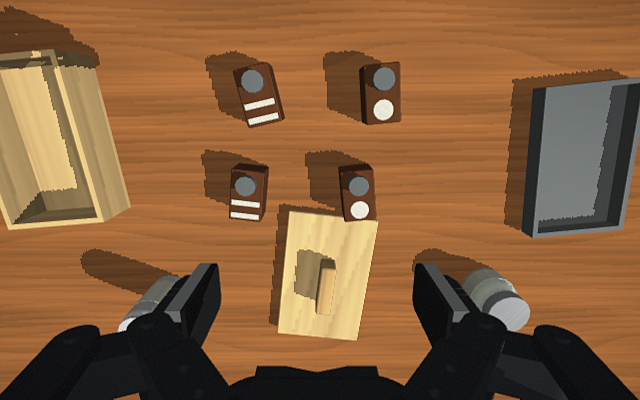

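The wrist view shows bar feet at (258,95) and (247,190), round feet at (381,92) and (357,190), and the cover at (328,275). The deep tray is at the left and the grey tray at the right. Foot axes lie roughly along world x.

Add to h.py:
```python
def feet_in(im,k,zg=.053,zt=.043,box=None):
    """glide discs and tags in a wrist image -> list of (kind, centre xy, yaw of foot x, glide xy, tag xy, pix)"""
    hsv=cv2.cvtColor(im,cv2.COLOR_BGR2HSV); B,G,Rr=[im[:,:,i].astype(int) for i in range(3)]
    w=((hsv[:,:,2]>185)&(hsv[:,:,1]<40)).astype(np.uint8)
    g=((abs(Rr-B)<35)&(B>=Rr-8)&(hsv[:,:,2]>70)&(hsv[:,:,2]<175)&(hsv[:,:,1]<70)).astype(np.uint8)
    def blobs(m,lo,hi):
        n,_,st,c=cv2.connectedComponentsWithStats(m,connectivity=4)
        return [(c[i],st[i,4]) for i in range(1,n) if lo<st[i,4]<hi]
    s=k["f"]/max(.05,k["M"][2,3]-.045); A=s*s
    gl=[c for c,a in blobs(g,.5*.000452*A,1.6*.000452*A)]
    wt=blobs(w,.4*.000204*A,1.5*.00038*A); out=[]
    for c in gl:
        G_=plane(k,c,zg)
        t=[(plane(k,p,zt),p) for p,a in wt if .015<np.linalg.norm((plane(k,p,zt)-G_)[:2])<.047]
        if not t: continue
        T=np.mean([x for x,_ in t],0); u=(T-G_)[:2]; d=np.linalg.norm(u)
        yaw=np.arctan2(u[1],u[0]); e=u/d
        out.append(("round" if len(t)==1 else "bars",(G_[:2]+15*e/1000).round(4),round(np.degrees(yaw),1),G_[:2].round(4),T[:2].round(4),round(d,4),c.round(1),np.mean([p for _,p in t],0).round(1)))
    return out
```

Run:
```python
from h import *
k=np.load("k1.npy",allow_pickle=True).item(); im=cv2.imread("pics/w1.png")
F=feet_in(im,k)
a,b=cam("scene"),cam("side")
si=cv2.imread("pics/scene0.png"); sd=cv2.imread("pics/side0.png")
def cen(img,kk,X,r=11):
    u=proj(kk,[*X,.043]).round().astype(int); p=img[u[1]-r:u[1]+r,u[0]-r:u[0]+r]
    m=(p.min(2)>150); y,x=np.nonzero(m); return (x.mean()+u[0]-r,y.mean()+u[1]-r,m.sum()),u
for f in F:
    print(*f)
    c1,u1=cen(si,a,f[4]);c2,u2=cen(sd,b,f[4])
    X,e=tri([ray(k,f[7]),ray(a,c1),ray(b,c2)]);print("  tag",X.round(4),round(e,4),c1[2],c2[2],u1,u2)
```

```text
round [0.4545 0.0726] 5.6 [0.4395 0.0712] [0.4711 0.0743] 0.0317 [383.6  78.5] [383.1 109.2]
  tag [0.472  0.0754 0.0433] 0.0024 39 39 [371 174] [268 216]
bars [ 0.4561 -0.0656] 11.8 [ 0.4414 -0.0686] [ 0.4722 -0.0622] 0.0314 [252.1  81. ] [261.2 110.7]
  tag [ 0.473  -0.0612  0.043 ] 0.0023 35 52 [319 158] [283 256]
bars [ 0.5706 -0.0861] -9.0 [ 0.5558 -0.0838] [ 0.5878 -0.0889] 0.0324 [245.1 185.6] [244.4 209.1]
  tag [ 0.5887 -0.0874  0.0432] 0.0026 38 48 [282 179] [332 253]
round [0.5714 0.0499] 6.2 [0.5564 0.0482] [0.5885 0.0517] 0.0323 [358.4 185.7] [359.4 209.3]
  tag [0.5896 0.0528 0.0429] 0.0025 49 35 [336 198] [315 212]
round [ 0.7315 -0.2422] -46.8 [ 0.7213 -0.2313] [ 0.7523 -0.2644] 0.0453 [141.3 308.7] [124.4 324. ]
  tag [nan nan nan] nan 0 0 [169 193] [427 294]<stdin>:8: RuntimeWarning: Mean of empty slice.
  ret = ret.dtype.type(ret / rcount)
```

Heights (43 mm) and glide–tag spacing (32 mm) agree with the text; the fifth hit is the can and is ignored. Pressing the first glide now.

Request:
move_tool:
  steps: {"moves": [[0, 0.0201, 0.014, 0.04, 0], [0, 0.0201, 0.014, 0.04, 0], [0, 0.0201, 0.014, 0.04, 0], [0, 0.0201, 0.014, 0.04, 0], [0, 0.0201, 0.014, 0.04, 0], [0, 0, 0, 0, 0], [0, 0, 0, 0, 0], [0, 0, 0, 0, 0], [0, 0, 0, 0.025, 0], [0, 0, 0, 0, 0], [0, 0, 0, 0, 0]]}

```text
time: 3.7
tcp_pos: [0.4411, 0.0713, 0.0777]
tcp_rot: [0.001, 0.001, 1.0, 0.0]
ft_force: [0.5, -0.3, -0.8]
finger_gap: -0.0001
grasp_force: 0.0
```

Run:
```python
from h import *
im,k=look("side"); 
u=proj(k,[.445,.07,.05]).astype(int); cv2.imwrite("pics/s1.png",cv2.resize(im[u[1]-50:u[1]+50,u[0]-60:u[0]+60],None,fx=5,fy=5,interpolation=2))
print(ctrl.read_state()["tcp_pos"])
```

```text
[0.44113127 0.071388   0.07780602]
```

View pics/s1.png

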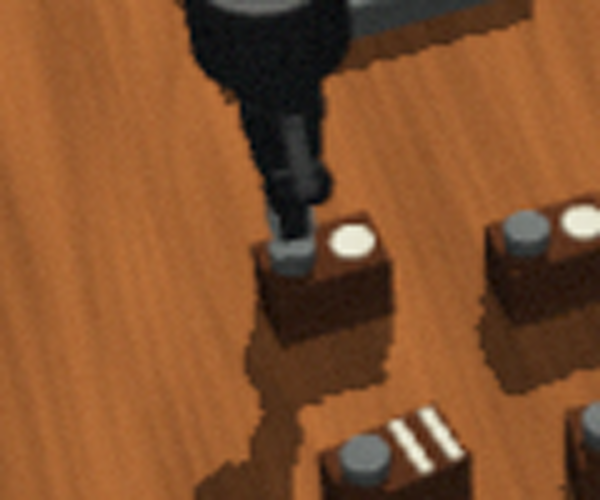

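The closed tip is right above the grey glide at (292,250).

Request:
move_tool:
  steps: {"moves": [[0, 0, 0, 0.006, 0], [0, 0, 0, 0.004, 0], [0, 0, 0, 0.004, 0], [0, 0, 0, 0.003, 0], [0, 0, 0, 0, 0], [0, 0, 0, 0, 0]]}

```text
time: 4.5
tcp_pos: [0.4401, 0.0715, 0.0597]
tcp_rot: [0.0, 0.001, 1.0, 0.0]
ft_force: [-0.5, 0.3, 3.0]
finger_gap: -0.0001
grasp_force: 1.1
```

Request:
move_tool:
  steps: {"moves": [[0, 0, 0, 0.002, 0], [0, 0, 0, 0, 0], [0, 0, 0, 0, 0]]}

```text
time: 4.88
tcp_pos: [0.4402, 0.0715, 0.059]
tcp_rot: [-0.0, 0.001, 1.0, 0.0]
ft_force: [-3.7, -0.6, 15.5]
finger_gap: -0.0001
grasp_force: 7.4
```

Request:
move_tool:
  steps: {"moves": [[0, 0, 0, 0.001, 0], [0, 0, 0, 0, 0], [0, 0, 0, 0, 0]]}

```text
time: 5.25
tcp_pos: [0.4402, 0.0715, 0.0589]
tcp_rot: [-0.001, 0.001, 1.0, 0.001]
ft_force: [-6.8, -1.2, 23.7]
finger_gap: -0.0
grasp_force: 11.8
```

Request:
move_tool:
  steps: {"moves": [[0, 0, 0, -0.036, 0], [0, -0.0387, -0.0078, 0, 0], [0, -0.0387, -0.0078, 0, 0], [0, -0.0388, -0.0077, 0, 0], [0, 0, 0, 0, 0], [0, 0, 0, 0, 0], [0, 0, 0, 0.018, 0], [0, 0, 0, 0.006, 0], [0, 0, 0, 0.004, 0], [0, 0, 0, 0.004, 0], [0, 0, 0, 0.002, 0], [0, 0, 0, 0.001, 0], [0, 0, 0, 0, 0], [0, 0, 0, 0, 0], [0, 0, 0, 0, 0]]}

```text
time: 7.12
tcp_pos: [0.554, 0.0481, 0.059]
tcp_rot: [-0.002, 0.001, 1.0, 0.001]
ft_force: [-7.3, 0.5, 14.9]
finger_gap: 0.0
grasp_force: 7.5
```

Request:
move_tool:
  steps: {"moves": [[0, 0, 0, -0.036, 0], [0, 0, -0.0439, 0, 0], [0, 0, -0.0439, 0, 0], [0, 0, -0.0439, 0, 0], [0, 0, 0, 0, 0], [0, 0, 0, 0, 0], [0, 0, 0, 0.018, 0], [0, 0, 0, 0.006, 0], [0, 0, 0, 0.004, 0], [0, 0, 0, 0.004, 0], [0, 0, 0, 0.002, 0], [0, 0, 0, 0.002, 0], [0, 0, 0, 0, 0], [0, 0, 0, 0, 0], [0, 0, 0, 0, 0]]}

```text
time: 9.0
tcp_pos: [0.5547, -0.0819, 0.059]
tcp_rot: [-0.002, 0.0, 1.0, 0.002]
ft_force: [-7.5, 3.2, 15.5]
finger_gap: -0.0002
grasp_force: 7.6
```

Request:
move_tool:
  steps: {"moves": [[0, 0, 0, -0.036, 0], [0, 0.0382, 0.005, 0, 0], [0, 0.0382, 0.005, 0, 0], [0, 0.038, 0.0052, 0, 0], [0, 0, 0, 0, 0], [0, 0, 0, 0, 0], [0, 0, 0, 0.018, 0], [0, 0, 0, 0.006, 0], [0, 0, 0, 0.004, 0], [0, 0, 0, 0.004, 0], [0, 0, 0, 0.002, 0], [0, 0, 0, 0.002, 0], [0, 0, 0, 0, 0], [0, 0, 0, 0, 0], [0, 0, 0, 0, 0]]}

```text
time: 10.88
tcp_pos: [0.4423, -0.0685, 0.059]
tcp_rot: [0.0, 0.001, 1.0, 0.0]
ft_force: [-3.0, 0.0, 10.7]
finger_gap: -0.0001
grasp_force: 5.3
```

Request:
move_tool:
  steps: {"moves": [[0, 0, 0, 0.001, 0], [0, 0, 0, 0, 0], [0, 0, 0, 0, 0]]}

```text
time: 11.25
tcp_pos: [0.4423, -0.0686, 0.0589]
tcp_rot: [-0.0, 0.001, 1.0, 0.001]
ft_force: [-5.6, 0.8, 20.8]
finger_gap: 0.0002
grasp_force: 9.9
```

Request:
move_tool:
  steps: {"moves": [[0.085, 0, 0, -0.04, 0], [0.085, -0.0195, 0.0137, -0.04, 0], [0.085, -0.0195, 0.0137, -0.04, 0], [0.085, -0.0195, 0.0137, -0.04, 0], [0.085, -0.0195, 0.0137, -0.04, 0], [0.085, -0.0195, 0.0137, -0.04, 0], [0.085, 0, 0, 0, 0], [0.085, 0, 0, 0, 0]]}

```text
time: 12.25
tcp_pos: [0.5386, -0.0004, 0.2961]
tcp_rot: [-0.001, 0.001, 1.0, -0.0]
ft_force: [0.5, -0.0, -0.2]
finger_gap: 0.0851
grasp_force: 0.0
```

Run:
```python
from h import *
im,k=look("wrist"); cv2.imwrite("pics/w2.png",im); np.save("k2.npy",k,allow_pickle=True)
for f in feet_in(im,k,zg=.045): print(*f)
```

```text
round [0.4543 0.0727] 5.8 [0.4394 0.0712] [0.471  0.0744] 0.0318 [384.8  80.2] [385.7 110.8]
bars [ 0.4558 -0.0659] 12.6 [ 0.4411 -0.0692] [ 0.4722 -0.0623] 0.0318 [254.   82.3] [262.1 112.2]
bars [ 0.5707 -0.0866] -7.8 [ 0.5559 -0.0845] [ 0.5879 -0.0889] 0.0324 [246.5 186.3] [244.9 211.7]
round [0.572  0.0498] 6.4 [0.5571 0.0481] [0.5891 0.0517] 0.0322 [359.4 187.1] [361.2 212.5]
```

View pics/w2.png

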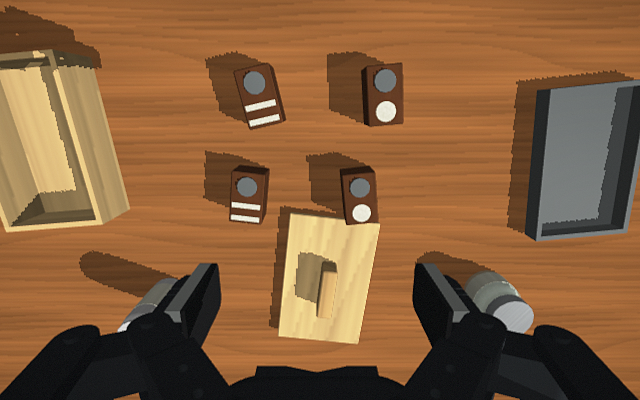

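All four feet unmoved, with every glide at the same low height. Grasping the round foot next to the cover first.

Request:
move_tool:
  steps: {"moves": [[0.085, -0.0068, 0.0102, 0.04, 0], [0.085, -0.0068, 0.0102, 0.04, 0], [0.085, -0.0068, 0.0102, 0.04, 0], [0.085, -0.0068, 0.0102, 0.04, 0], [0.085, -0.0067, 0.0102, 0.04, -0.112], [0.085, 0, 0, 0.03, 0], [0.085, 0, 0, 0.025, 0], [0.085, 0, 0, 0.014, 0], [0.085, 0, 0, 0.005, 0], [0.085, 0, 0, 0, 0], [0.085, 0, 0, 0, 0]]}

```text
time: 13.68
tcp_pos: [0.574, 0.0509, 0.0237]
tcp_rot: [0.001, -0.055, 0.998, 0.0]
ft_force: [-0.4, -0.2, 0.2]
finger_gap: 0.0851
grasp_force: 0.0
```

Request:
move_tool:
  steps: {"moves": [[0.03, 0, 0, 0, 0], [0.03, 0, 0, 0, 0], [0.03, 0, 0, 0, 0], [0.03, 0, 0, 0, 0], [0.03, 0, 0, 0, 0]]}
  squeeze: 50

```text
time: 14.3
tcp_pos: [0.5737, 0.051, 0.0232]
tcp_rot: [0.001, -0.055, 0.998, 0.0]
ft_force: [-0.4, -0.3, 3.7]
finger_gap: 0.0393
grasp_force: 52.1
```

Request:
move_tool:
  steps: {"moves": [[0.03, 0, 0, -0.04, 0], [0.03, 0, 0, -0.055, 0], [0.03, 0, 0, -0.055, 0], [0.03, 0, 0, -0.055, 0], [0.03, 0.0131, -0.0452, 0, 0], [0.03, 0.0131, -0.0452, 0, 0], [0.03, 0.0131, -0.0452, 0, 0], [0.03, 0.0131, -0.0452, 0, 0], [0.03, 0.0131, -0.0452, 0, 0], [0.03, 0.0131, -0.0452, 0, 0], [0.03, 0.0131, -0.0452, 0, 0], [0.03, 0.0131, -0.0452, 0, 0], [0.03, 0, 0, 0, 0], [0.03, 0, 0, 0, 0], [0.03, 0, 0, 0, 0]]}

```text
time: 16.18
tcp_pos: [0.5093, -0.3178, 0.2269]
tcp_rot: [-0.0, -0.057, 0.998, 0.001]
ft_force: [0.5, 0.9, -1.3]
finger_gap: 0.0392
grasp_force: 51.6
```

Run:
```python
from h import *
im,k=look("wrist"); cv2.imwrite("pics/w3.png",im); np.save("k3.npy",k,allow_pickle=True)
```

```text
(no output)
```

View pics/w3.png

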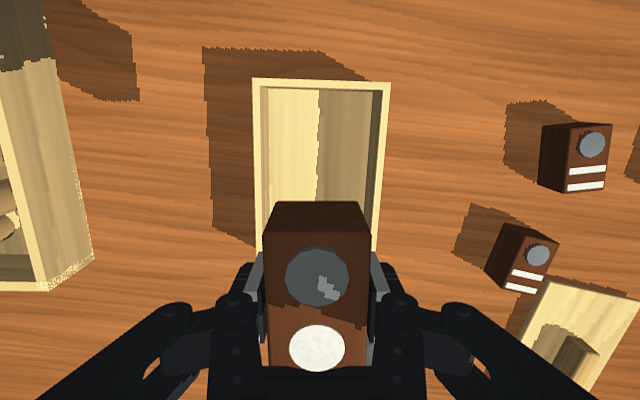

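The held foot hides the front of the deep tray; its two base-side rim corners are at (252,78) and (391,83).

Run:
```python
from h import *
k=np.load("k3.npy",allow_pickle=True).item()
im=cv2.imread("pics/w3.png"); a,b=cam("scene"),cam("side")
L=plane(k,(252,78),.06);Rr=plane(k,(391,83),.06)
print(L.round(4),Rr.round(4),"width",np.linalg.norm(L-Rr))
u=(Rr-L)[:2];u/=np.linalg.norm(u); tx=np.array([u[1],-u[0]]);print("tray yaw",np.degrees(np.arctan2(tx[1],tx[0])))
c=((L+Rr)/2)[:2]+.094*tx;print("centre",c.round(4))
for kk,n,f in((a,"scene0",4),(b,"side0",4)):
    img=cv2.imread(f"pics/{n}.png");
    pr=[proj(kk,[*(c+s*.094*tx+t*.058*u),.06]) for s,t in((-1,-1),(-1,1),(1,1),(1,-1))]
    print(n,np.round(pr,1).tolist())
    m=np.mean(pr,0).astype(int);
    cr=img[m[1]-50:m[1]+50,m[0]-65:m[0]+65]; o=cv2.resize(cr,None,fx=5,fy=5,interpolation=2)
    for p in pr: cv2.circle(o,tuple(((p-m+[65,50])*5+2).astype(int)),4,(0,0,255),-1)
    cv2.imwrite(f"pics/tr_{n}.png",cv2.resize(o,(390,300)))
cv2.imwrite("pics/tr.png",np.hstack([cv2.imread("pics/tr_scene0.png"),cv2.imread("pics/tr_side0.png")]))
```

```text
[ 0.42   -0.3832  0.06  ] [ 0.4109 -0.2676  0.06  ] width 0.11596980568084508
tray yaw 4.527307079333749
centre [ 0.5092 -0.3179]
scene0 [[228.5, 111.5], [264.8, 120.2], [220.9, 154.4], [181.9, 143.3]]
side0 [[300.8, 382.2], [280.3, 332.0], [362.2, 302.8], [387.7, 348.2]]
```

View pics/tr.png

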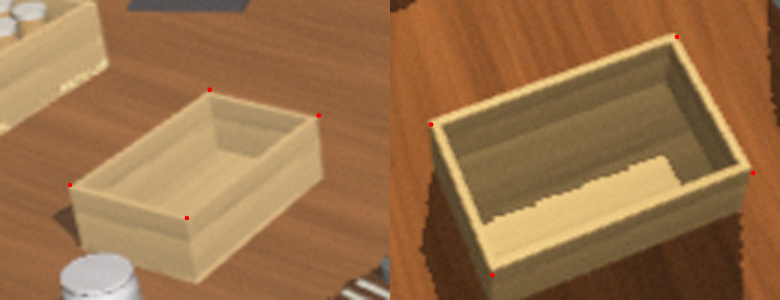

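The projected rim corners (red) fall on the tray in both fixed views, so the tray pose (0.509, -0.318, 4.5°) and its 60 mm height hold. Placing in the far slot.

Request:
move_tool:
  steps: {"moves": [[0.03, 0, 0, 0, 0.034], [0.03, -0.042, 0, 0, 0], [0.03, 0, 0, 0.05, 0], [0.03, 0, 0, 0.05, 0], [0.03, 0, 0, 0.03, 0], [0.03, 0, 0, 0, 0], [0.03, 0, 0, 0, 0], [0.03, 0, 0, 0.03, 0], [0.03, 0, 0, 0.02, 0], [0.03, 0, 0, 0.012, 0], [0.03, 0, 0, 0, 0], [0.03, 0, 0, 0, 0]]}

```text
time: 17.73
tcp_pos: [0.5512, -0.3174, 0.0365]
tcp_rot: [0.001, -0.038, 0.999, -0.0]
ft_force: [0.1, -0.7, -0.7]
finger_gap: 0.0395
grasp_force: 51.6
```

Request:
move_tool:
  steps: {"moves": [[0.03, 0, 0.002, 0.004, 0], [0.03, 0, 0, 0.002, 0], [0.03, 0, 0, 0.001, 0], [0.03, 0, 0, 0, 0], [0.03, 0, 0, 0, 0]]}

```text
time: 18.35
tcp_pos: [0.5506, -0.3146, 0.0292]
tcp_rot: [0.0, -0.038, 0.999, 0.0]
ft_force: [-1.4, 1.8, 5.2]
finger_gap: 0.0395
grasp_force: 52.3
```

Request:
move_tool:
  steps: {"moves": [[0.05, 0, 0, 0, 0], [0.056, 0, 0, 0, 0], [0.056, 0, 0, 0, 0], [0.056, 0, 0, -0.01, 0], [0.056, 0, 0, -0.04, 0], [0.056, 0, 0, -0.06, 0], [0.056, 0, 0, -0.06, 0], [0.06, 0, 0, -0.05, 0], [0.085, 0, 0, 0, 0], [0.085, 0, 0, 0, 0]]}

```text
time: 19.6
tcp_pos: [0.5501, -0.3146, 0.2488]
tcp_rot: [0.0, -0.038, 0.999, 0.0]
ft_force: [0.9, 0.1, -0.6]
finger_gap: 0.085
grasp_force: 0.0
```

Run:
```python
from h import *
im,k=look("wrist"); cv2.imwrite("pics/w4.png",im); np.save("k4.npy",k,allow_pickle=True)
for f in feet_in(im,k,zg=.051,zt=.049): print(*f)
for f in feet_in(im,k,zg=.045,zt=.043): print(*f)
```

```text
bars [ 0.4566 -0.0715] 13.4 [ 0.442 -0.075] [ 0.4725 -0.0677] 0.0313 [585.3  87.4] [581.1 121.7]
round [ 0.5497 -0.3163] 4.6 [ 0.5348 -0.3175] [ 0.5668 -0.3149] 0.0322 [316.3 166.7] [316.5 197.4]
bars [ 0.5696 -0.0918] -6.3 [ 0.5546 -0.0901] [ 0.586  -0.0936] 0.0316 [536.4 202.6] [524.  230.1]
bars [ 0.456 -0.067] 13.3 [ 0.4414 -0.0704] [ 0.4724 -0.0631] 0.0319 [585.3  87.4] [581.1 121.7]
round [ 0.5508 -0.3162] 4.6 [ 0.5359 -0.3174] [ 0.5685 -0.3148] 0.0327 [316.3 166.7] [316.5 197.4]
bars [ 0.571  -0.0875] -6.3 [ 0.5561 -0.0859] [ 0.5881 -0.0894] 0.0321 [536.4 202.6] [524.  230.1]
```

View pics/w4.png

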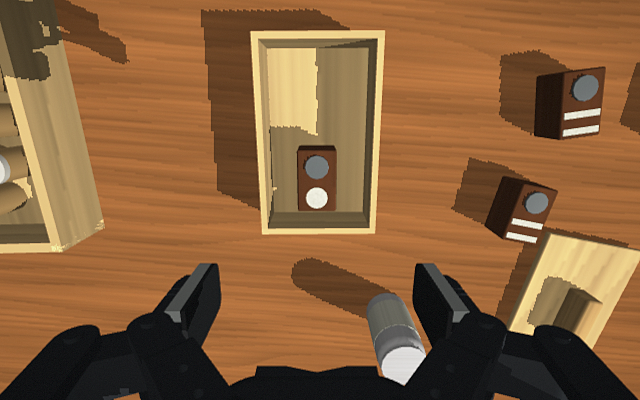

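The foot stands upright in the far slot at (316,182). Next the other round foot; I'll hover and re-check it.

Request:
move_tool:
  steps: {"moves": [[0.085, 0.0081, 0.0493, 0, -0.02], [0.085, 0.0081, 0.0493, 0, 0], [0.085, 0.0081, 0.0493, 0, 0], [0.085, 0.0081, 0.0493, 0, 0], [0.085, 0.0081, 0.0493, 0, 0], [0.085, 0.0081, 0.0493, 0, 0], [0.085, 0.0081, 0.0493, 0, 0], [0.085, 0.0081, 0.0493, 0, 0], [0.085, 0, 0, 0, 0], [0.085, 0, 0, 0, 0]]}

```text
time: 20.9
tcp_pos: [0.448, 0.0711, 0.2473]
tcp_rot: [-0.001, -0.048, 0.999, -0.001]
ft_force: [0.3, 0.8, 0.3]
finger_gap: 0.0847
grasp_force: 0.0
```

Run:
```python
from h import *
im,k=look("wrist")
for f in feet_in(im,k,zg=.045,zt=.043): print(*f)
```

```text
bars [ 0.4554 -0.0657] 12.2 [ 0.4407 -0.0689] [ 0.472  -0.0621] 0.032 [180.  161.3] [187.9 191.5]
round [0.4538 0.0728] 5.2 [0.4388 0.0714] [0.4709 0.0744] 0.0322 [319.5 172.8] [319.3 202.8]
round [ 0.5698 -0.0889] -18.8 [ 0.5556 -0.0841] [ 0.5794 -0.0922] 0.0252 [168.5 263.3] [162.7 281. ]
round [ 0.5845 -0.0802] -113.2 [ 0.5904 -0.0664] [ 0.5794 -0.0922] 0.028 [185.1 292.5] [162.7 281. ]
```

Request:
move_tool:
  steps: {"moves": [[0.085, -0.0064, 0.0015, 0.05, 0], [0.085, 0, 0, 0.05, 0], [0.085, 0, 0, 0.05, 0], [0.085, 0, 0, 0.03, 0], [0.085, 0, 0, 0.025, 0], [0.085, 0, 0, 0.015, 0], [0.085, 0, 0, 0.004, 0], [0.085, 0, 0, 0, 0], [0.085, 0, 0, 0, 0]]}

```text
time: 22.08
tcp_pos: [0.4562, 0.074, 0.0256]
tcp_rot: [0.001, -0.048, 0.999, 0.0]
ft_force: [-0.2, -0.9, 1.1]
finger_gap: 0.0852
grasp_force: 0.0
```

Request:
move_tool:
  steps: {"moves": [[0.03, 0, 0, 0, 0], [0.03, 0, 0, 0, 0], [0.03, 0, 0, 0, 0], [0.03, 0, 0, 0, 0], [0.03, 0, 0, 0, 0]]}

```text
time: 22.7
tcp_pos: [0.4558, 0.074, 0.0251]
tcp_rot: [0.0, -0.048, 0.999, 0.0]
ft_force: [-1.5, -0.2, 6.1]
finger_gap: 0.0392
grasp_force: 51.7
```

Request:
move_tool:
  steps: {"moves": [[0.03, 0, 0, -0.03, 0], [0.03, 0, 0, -0.05, 0], [0.03, 0, 0, -0.05, 0], [0.03, 0, 0, -0.05, 0], [0.03, 0.0032, -0.0492, 0, 0], [0.03, 0.0032, -0.0492, 0, 0], [0.03, 0.0032, -0.0492, 0, 0], [0.03, 0.0032, -0.0492, 0, 0], [0.03, 0.0032, -0.0492, 0, 0], [0.03, 0.0032, -0.0492, 0, 0], [0.03, 0.0032, -0.0492, 0, 0], [0.03, 0.0032, -0.0492, 0, 0.018], [0.03, 0, 0, 0, 0], [0.03, 0, 0, 0, 0], [0.03, 0, 0, 0, 0]]}

```text
time: 24.58
tcp_pos: [0.4678, -0.3182, 0.204]
tcp_rot: [-0.0, -0.041, 0.999, 0.001]
ft_force: [0.3, -0.2, -0.5]
finger_gap: 0.0391
grasp_force: 51.1
```

Request:
move_tool:
  steps: {"moves": [[0.03, 0, -0.002, 0.05, 0], [0.03, 0, 0, 0.05, 0], [0.03, 0, 0, 0.03, 0], [0.03, 0, 0, 0.02, 0], [0.03, 0, 0, 0.012, 0], [0.03, 0, 0, 0.006, 0], [0.03, 0, 0, 0.004, 0], [0.03, 0, 0, 0, 0], [0.03, 0, 0, 0, 0]]}

```text
time: 25.7
tcp_pos: [0.4682, -0.3228, 0.0333]
tcp_rot: [0.001, -0.039, 0.999, -0.0]
ft_force: [1.0, -0.7, -1.5]
finger_gap: 0.0397
grasp_force: 51.2
```

Request:
move_tool:
  steps: {"moves": [[0.03, 0, 0.002, 0.002, 0], [0.03, 0, 0, 0.001, 0], [0.03, 0, 0, 0, 0], [0.03, 0, 0, 0, 0]]}

```text
time: 26.2
tcp_pos: [0.4681, -0.3209, 0.0312]
tcp_rot: [0.001, -0.039, 0.999, 0.0]
ft_force: [-2.5, 1.9, 7.6]
finger_gap: 0.0391
grasp_force: 52.2
```

Request:
move_tool:
  steps: {"moves": [[0.05, 0, 0, 0, 0], [0.056, 0, 0, 0, 0], [0.056, 0, 0, 0, 0], [0.056, 0, 0, -0.01, 0], [0.056, 0, 0, -0.04, 0], [0.056, 0, 0, -0.06, 0], [0.056, 0, 0, -0.06, 0], [0.06, 0, 0, -0.05, 0], [0.085, 0, 0, 0, 0], [0.085, 0, 0, 0, 0]]}

```text
time: 27.45
tcp_pos: [0.4672, -0.3201, 0.2497]
tcp_rot: [0.0, -0.039, 0.999, 0.0]
ft_force: [0.1, 0.2, -0.6]
finger_gap: 0.085
grasp_force: 0.0
```

Run:
```python
from h import *
im,k=look("wrist"); cv2.imwrite("pics/w5.png",im); np.save("k5.npy",k,allow_pickle=True)
for f in feet_in(im,k,zg=.051,zt=.049): print(*f)
for f in feet_in(im,k,zg=.045,zt=.043): print(*f)
```

```text
round [ 0.4666 -0.3227] 4.5 [ 0.4517 -0.3239] [ 0.4838 -0.3214] 0.0322 [315.4 166.3] [315.4 197. ]
bars [ 0.4547 -0.0717] 13.4 [ 0.4401 -0.0752] [ 0.4707 -0.068 ] 0.0314 [564.2 174. ] [561.  203.1]
round [ 0.5494 -0.3164] 4.3 [ 0.5344 -0.3175] [ 0.5666 -0.3151] 0.0323 [315.4 243.3] [315.4 269.6]
bars [ 0.5676 -0.0919] -6.2 [ 0.5527 -0.0903] [ 0.5843 -0.0937] 0.0318 [520.4 273.5] [509.3 297.3]
round [ 0.4677 -0.3227] 4.5 [ 0.4528 -0.3239] [ 0.4855 -0.3213] 0.0328 [315.4 166.3] [315.4 197. ]
bars [ 0.4556 -0.0671] 13.3 [ 0.441  -0.0706] [ 0.4721 -0.0632] 0.032 [564.2 174. ] [561.  203.1]
round [ 0.552  -0.3162] 4.3 [ 0.537  -0.3173] [ 0.5698 -0.3148] 0.0329 [315.4 243.3] [315.4 269.6]
bars [ 0.5706 -0.0875] -6.2 [ 0.5557 -0.0859] [ 0.5878 -0.0894] 0.0323 [520.4 273.5] [509.3 297.3]
```

Request:
move_tool:
  steps: {"moves": [[0.085, -0.0018, 0.0509, 0, 0], [0.085, -0.0018, 0.0509, 0, 0], [0.085, -0.0018, 0.0509, 0, 0], [0.085, -0.0018, 0.0509, 0, 0], [0.085, -0.0018, 0.0509, 0, 0], [0.085, 0, 0, 0, -0.141], [0.085, 0, 0, 0, 0], [0.085, 0, 0, 0, 0]]}

```text
time: 28.5
tcp_pos: [0.4559, -0.0668, 0.2487]
tcp_rot: [-0.001, -0.108, 0.994, -0.0]
ft_force: [0.3, 0.1, 1.0]
finger_gap: 0.0847
grasp_force: 0.0
```

Run:
```python
from h import *
im,k=look("wrist")
for f in feet_in(im,k,zg=.045,zt=.043): print(*f)
```

```text
round [ 0.4681 -0.3264] 3.0 [ 0.4532 -0.3272] [ 0.4859 -0.3255] 0.0328 [ 57.1 122.7] [ 60.6 155.7]
bars [ 0.4555 -0.0663] 12.6 [ 0.4408 -0.0696] [ 0.4721 -0.0626] 0.032 [318.3 166.6] [318.4 196.6]
round [ 0.5524 -0.32  ] 3.0 [ 0.5374 -0.3208] [ 0.5701 -0.319 ] 0.0328 [ 64. 205.] [ 67.1 233.1]
bars [ 0.5706 -0.0866] -7.2 [ 0.5557 -0.0848] [ 0.5879 -0.0888] 0.0325 [282.6 264.2] [274.  287.7]
```

Request:
move_tool:
  steps: {"moves": [[0.085, 0, 0.001, 0.05, 0], [0.085, 0, 0, 0.05, 0], [0.085, 0, 0, 0.05, 0], [0.085, 0, 0, 0.03, 0], [0.085, 0, 0, 0.025, 0], [0.085, 0, 0, 0.015, 0], [0.085, 0, 0, 0.005, 0], [0.085, 0, 0, 0, 0], [0.085, 0, 0, 0, 0]]}

```text
time: 29.68
tcp_pos: [0.4573, -0.0651, 0.0255]
tcp_rot: [0.001, -0.109, 0.994, -0.0]
ft_force: [0.4, -0.4, 0.0]
finger_gap: 0.0848
grasp_force: 0.0
```

Request:
move_tool:
  steps: {"moves": [[0.03, 0, 0, 0, 0], [0.03, 0, 0, 0, 0], [0.03, 0, 0, 0, 0], [0.03, 0, 0, 0, 0], [0.03, 0, 0, 0, 0]]}

```text
time: 30.3
tcp_pos: [0.4569, -0.065, 0.0251]
tcp_rot: [0.0, -0.109, 0.994, 0.0]
ft_force: [-0.2, 0.4, 5.8]
finger_gap: 0.0396
grasp_force: 51.6
```

Request:
move_tool:
  steps: {"moves": [[0.03, 0, 0, -0.03, 0], [0.03, 0, 0, -0.05, 0], [0.03, 0, 0, -0.05, 0], [0.03, 0, 0, -0.05, 0], [0.03, -0.0207, 0.0453, 0, 0], [0.03, -0.0207, 0.0453, 0, 0], [0.03, -0.0207, 0.0453, 0, 0], [0.03, -0.0207, 0.0453, 0, 0], [0.03, -0.0207, 0.0453, 0, 0], [0.03, -0.0207, 0.0453, 0, 0], [0.03, -0.0207, 0.0453, 0, 0], [0.03, -0.0207, 0.0453, 0, 0], [0.03, 0, 0, 0, 0], [0.03, 0, 0, 0, 0], [0.03, 0, 0, 0, 0]]}

```text
time: 32.17
tcp_pos: [0.5393, 0.3222, 0.2041]
tcp_rot: [-0.001, -0.108, 0.994, -0.001]
ft_force: [0.8, -0.5, -1.7]
finger_gap: 0.0396
grasp_force: 51.0
```

Run:
```python
from h import *
im,k=look("wrist"); cv2.imwrite("pics/w6.png",im); np.save("k6.npy",k,allow_pickle=True)
```

```text
(no output)
```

View pics/w6.png

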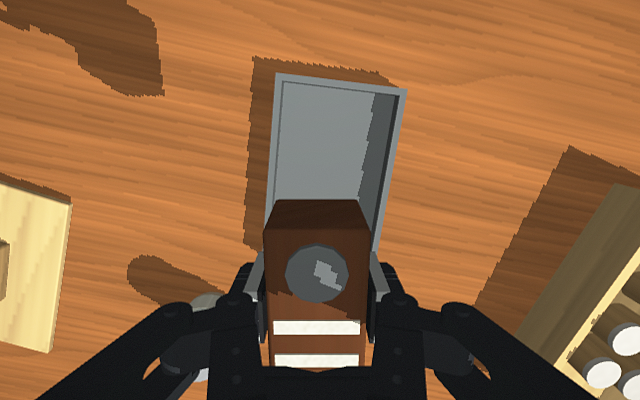

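Grey tray: the base-side outer rim corners are at (276,72) and (407,90).

Run:
```python
from h import *
k=np.load("k6.npy",allow_pickle=True).item(); a,b=cam("scene"),cam("side")
L=plane(k,(276,72),.025);Rr=plane(k,(407,90),.025)
print(L.round(4),Rr.round(4),"width",np.linalg.norm(L-Rr))
u=(Rr-L)[:2];u/=np.linalg.norm(u); tx=np.array([u[1],-u[0]]);print("tray yaw",np.degrees(np.arctan2(tx[1],tx[0])))
c=((L+Rr)/2)[:2]+.094*tx;print("centre",c.round(4),"slots",(c+.042*tx).round(4),(c-.042*tx).round(4))
o=[]
for kk,n in((a,"scene0"),(b,"side0")):
    img=cv2.imread(f"pics/{n}.png");
    pr=[proj(kk,[*(c+s*.094*tx+t*.058*u),.025]) for s,t in((-1,-1),(-1,1),(1,1),(1,-1))]
    m=np.mean(pr,0).astype(int); i=cv2.resize(img[m[1]-50:m[1]+50,m[0]-65:m[0]+65],None,fx=3,fy=3,interpolation=2)
    for p in pr: cv2.circle(i,tuple(((p-m+[65,50])*3+1).astype(int)),3,(0,0,255),-1)
    o.append(i)
cv2.imwrite("pics/tr2.png",np.hstack(o))
```

```text
[0.4475 0.2646 0.025 ] [0.4375 0.3792 0.025 ] width 0.11500908983724842
tray yaw 5.023136872757714
centre [0.5361 0.3302] slots [0.578  0.3338] [0.4943 0.3265]
```

View pics/tr2.png

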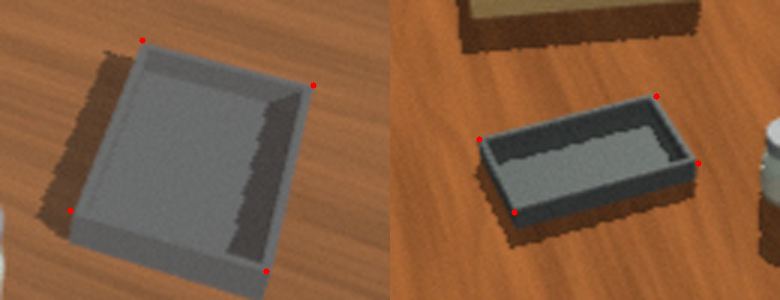

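The projected corners fit both views. Placing in the far slot.

Request:
move_tool:
  steps: {"moves": [[0.03, 0, 0, 0, 0.129], [0.03, -0.0409, 0.0085, 0, 0], [0.03, 0, 0, 0.05, 0], [0.03, 0, 0, 0.05, 0], [0.03, 0, 0, 0.03, 0], [0.03, 0, 0, 0.02, 0], [0.03, 0, 0, 0.012, 0], [0.03, 0, 0, 0.006, 0], [0.03, 0, 0, 0.004, 0], [0.03, 0, 0, 0, 0], [0.03, 0, 0, 0.003, 0], [0.03, 0, 0, 0, 0], [0.03, 0, 0, 0, 0]]}

```text
time: 33.85
tcp_pos: [0.5802, 0.3376, 0.0313]
tcp_rot: [0.001, -0.045, 0.999, 0.001]
ft_force: [-1.6, 0.1, 5.9]
finger_gap: 0.0394
grasp_force: 51.7
```

Request:
move_tool:
  steps: {"moves": [[0.05, 0, 0, 0, 0], [0.056, 0, 0, 0, 0], [0.056, 0, 0, 0, 0], [0.056, 0, 0, -0.01, 0], [0.056, 0, 0, -0.04, 0], [0.056, 0, 0, -0.06, 0], [0.056, 0, 0, -0.06, 0], [0.06, 0, 0, -0.05, 0], [0.085, 0, 0, 0, 0], [0.085, 0, 0, 0, 0]]}

```text
time: 35.1
tcp_pos: [0.5788, 0.3367, 0.2498]
tcp_rot: [-0.0, -0.045, 0.999, 0.0]
ft_force: [-0.2, -0.9, -1.4]
finger_gap: 0.0851
grasp_force: 0.0
```

Run:
```python
from h import *
im,k=look("wrist"); cv2.imwrite("pics/w7.png",im)
for f in feet_in(im,k,zg=.051,zt=.049): print(*f)
```

```text
bars [0.5792 0.3357] 5.2 [0.5642 0.3344] [0.5961 0.3373] 0.032 [317.  167.4] [317.  197.8]
round [0.7073 0.2633] 58.1 [0.6994 0.2506] [0.7093 0.2665] 0.0188 [230.6 280.9] [245.2 288.9]
```

Request:
move_tool:
  steps: {"moves": [[0.085, 0.006, -0.0526, 0, 0], [0.085, 0.006, -0.0526, 0, 0], [0.085, 0.006, -0.0526, 0, 0], [0.085, 0.006, -0.0526, 0, 0], [0.085, 0.006, -0.0526, 0, 0], [0.085, 0.006, -0.0526, 0, 0], [0.085, 0.006, -0.0526, 0, 0], [0.085, 0.006, -0.0526, 0, 0], [0.085, 0, 0, 0, 0.108], [0.085, 0, 0, 0, 0.108], [0.085, 0, 0, 0, 0], [0.085, 0, 0, 0, 0]]}

```text
time: 36.65
tcp_pos: [0.5686, -0.0861, 0.2484]
tcp_rot: [-0.001, 0.062, 0.998, -0.0]
ft_force: [-0.1, -0.2, 1.0]
finger_gap: 0.0849
grasp_force: 0.0
```

Run:
```python
from h import *
im,k=look("wrist"); cv2.imwrite("pics/w8.png",im)
for f in feet_in(im,k,zg=.045,zt=.043): print(*f)
```

```text
bars [ 0.571  -0.0863] -6.3 [ 0.556  -0.0847] [ 0.5879 -0.0882] 0.032 [318.3 168.7] [318.7 198.6]
round [ 0.5507 -0.32  ] 2.8 [ 0.5357 -0.3207] [ 0.5682 -0.3191] 0.0325 [ 86.1 177.4] [ 98.8 206.8]
```

Request:
move_tool:
  steps: {"moves": [[0.085, -0.0015, 0.0003, 0.05, 0], [0.085, 0, 0, 0.05, 0], [0.085, 0, 0, 0.05, 0], [0.085, 0, 0, 0.03, 0], [0.085, 0, 0, 0.025, 0], [0.085, 0, 0, 0.015, 0], [0.085, 0, 0, 0.005, 0], [0.085, 0, 0, 0, 0], [0.085, 0, 0, 0, 0]]}

```text
time: 37.83
tcp_pos: [0.5719, -0.0866, 0.0258]
tcp_rot: [0.001, 0.063, 0.998, 0.0]
ft_force: [-0.2, -0.8, -0.4]
finger_gap: 0.0852
grasp_force: 0.0
```

Request:
move_tool:
  steps: {"moves": [[0.03, 0, 0, 0, 0], [0.03, 0, 0, 0, 0], [0.03, 0, 0, 0, 0], [0.03, 0, 0, 0, 0], [0.03, 0, 0, 0, 0]]}

```text
time: 38.45
tcp_pos: [0.5714, -0.0864, 0.0252]
tcp_rot: [0.001, 0.063, 0.998, 0.0]
ft_force: [-0.6, 0.4, 4.0]
finger_gap: 0.0394
grasp_force: 52.3
```

Request:
move_tool:
  steps: {"moves": [[0.03, 0, 0, -0.03, 0], [0.03, 0, 0, -0.05, 0], [0.03, 0, 0, -0.05, 0], [0.03, 0, 0, -0.05, 0], [0.03, 0.016, 0.0501, 0, 0], [0.03, 0.016, 0.0501, 0, 0], [0.03, 0.016, 0.0501, 0, 0], [0.03, 0.016, 0.0501, 0, 0], [0.03, 0.016, 0.0501, 0, 0], [0.03, 0.016, 0.0501, 0, 0], [0.03, 0.016, 0.0501, 0, 0], [0.03, 0.016, 0.0501, 0, 0], [0.03, 0, 0, 0, -0.1065], [0.03, 0, 0, 0, -0.1065], [0.03, 0, 0, 0, 0], [0.03, 0, 0, 0, 0]]}

```text
time: 40.45
tcp_pos: [0.4938, 0.3266, 0.204]
tcp_rot: [-0.001, -0.043, 0.999, -0.0]
ft_force: [-0.1, 0.4, -1.8]
finger_gap: 0.0394
grasp_force: 51.8
```

Request:
move_tool:
  steps: {"moves": [[0.03, 0, 0, 0.05, 0], [0.03, 0, 0, 0.05, 0], [0.03, 0, 0, 0.03, 0], [0.03, 0, 0, 0.02, 0], [0.03, 0, 0, 0.012, 0], [0.03, 0, 0, 0.006, 0], [0.03, 0, 0, 0.004, 0], [0.03, 0, 0, 0, 0], [0.03, 0, 0, 0.003, 0], [0.03, 0, 0, 0, 0], [0.03, 0, 0, 0, 0]]}

```text
time: 41.82
tcp_pos: [0.495, 0.328, 0.0312]
tcp_rot: [0.001, -0.044, 0.999, 0.001]
ft_force: [-0.9, -1.2, 6.0]
finger_gap: 0.0393
grasp_force: 52.5
```

Request:
move_tool:
  steps: {"moves": [[0.05, 0, 0, 0, 0], [0.056, 0, 0, 0, 0], [0.056, 0, 0, 0, 0], [0.056, 0, 0, -0.01, 0], [0.056, 0, 0, -0.04, 0], [0.056, 0, 0, -0.06, 0], [0.056, 0, 0, -0.06, 0], [0.06, 0, 0, -0.05, 0], [0.085, 0, 0, 0, 0], [0.085, 0, 0, 0, 0]]}

```text
time: 43.08
tcp_pos: [0.4937, 0.3271, 0.2498]
tcp_rot: [-0.0, -0.044, 0.999, 0.0]
ft_force: [0.4, -0.1, -0.3]
finger_gap: 0.0847
grasp_force: 0.0
```

Run:
```python
from h import *
im,k=look("wrist"); cv2.imwrite("pics/w9.png",im)
for f in feet_in(im,k,zg=.051,zt=.049): print(*f)
```

```text
bars [0.4948 0.3262] 4.8 [0.4798 0.325 ] [0.5118 0.3276] 0.0321 [317.1 168.1] [316.9 198.5]
bars [0.5788 0.3344] 0.6 [0.5638 0.3343] [0.5706 0.3343] 0.0068 [318.9 246.2] [318.4 250.2]
```

Request:
move_tool:
  steps: {"moves": [[0.085, -0.0222, -0.0417, -0.005, 0], [0.085, -0.0222, -0.0417, -0.005, 0], [0.085, -0.0222, -0.0417, -0.005, 0], [0.085, -0.0222, -0.0417, -0.005, 0], [0.085, -0.0222, -0.0417, -0.005, 0], [0.085, -0.0222, -0.0417, -0.005, 0], [0.085, -0.0222, -0.0417, -0.005, 0], [0.085, -0.0222, -0.0417, -0.005, 0], [0.085, 0, 0, 0, 0], [0.085, 0, 0, 0, 0]]}

```text
time: 44.38
tcp_pos: [0.699, 0.0108, 0.2872]
tcp_rot: [-0.002, -0.043, 0.999, 0.0]
ft_force: [0.0, -0.0, 0.7]
finger_gap: 0.0852
grasp_force: 0.0
```

Run:
```python
from h import *
im,k=look("wrist"); cv2.imwrite("pics/w10.png",im); np.save("k10.npy",k,allow_pickle=True)
```

```text
(no output)
```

View pics/w10.png

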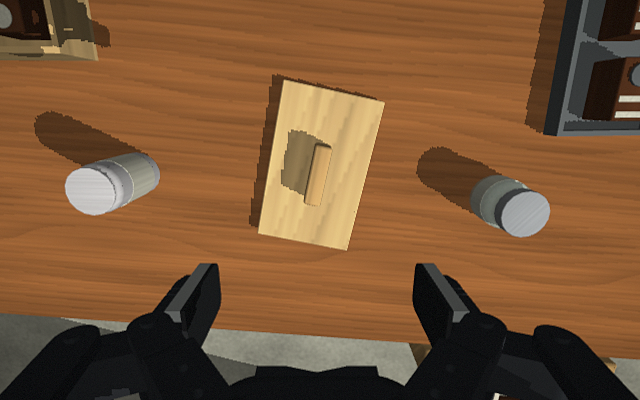

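The cover is at (320,166), with plate corners at (283,79), (385,101), (347,251) and (258,234) and its grip bar top at about (319,174). The nearby jar and can are clear.

Run:
```python
from h import *
k=np.load("k10.npy",allow_pickle=True).item(); im=cv2.imread("pics/w10.png")
hsv=cv2.cvtColor(im,cv2.COLOR_BGR2HSV)
m=((hsv[:,:,0]>14)&(hsv[:,:,0]<30)&(hsv[:,:,1]>50)&(hsv[:,:,2]>60)).astype(np.uint8); m[:,:235]=0;m[:,400:]=0;m[262:]=0;m[:70]=0
m=cv2.morphologyEx(m,cv2.MORPH_OPEN,np.ones((5,5)))
c=max(cv2.findContours(m,0,2)[0],key=cv2.contourArea); h=cv2.convexHull(c)
q=cv2.approxPolyDP(h,8,True)[:,0]; print(q.tolist())
for P in (q,[(283,79),(385,101),(347,251),(258,234)]):
    W=np.array([plane(k,p,.015)[:2] for p in P]); 
    if len(W)!=4: continue
    print(W.round(4).tolist(),"sides",np.linalg.norm(W-np.roll(W,-1,0),axis=1).round(4),"centre",W.mean(0).round(4))
    d=W-np.roll(W,-1,0); print(np.degrees(np.arctan2(d[:,1],d[:,0])).round(1))
# bar top end points by eye: two ends of top face
print("bar", plane(k,(321,145),.047).round(4),plane(k,(319.5,174),.047).round(4))
a,b=cam("scene"),cam("side")
cc=W.mean(0); print(proj(a,[*cc,.047]),proj(b,[*cc,.047]),proj(k,[*cc,.047]))
i=im[130:220,270:370]; cv2.imwrite("pics/bar.png",cv2.resize(i,None,fx=6,fy=6,interpolation=2))
```

```text
[[283, 80], [383, 101], [346, 249], [258, 233]]
[[0.6008, -0.0372], [0.6135, 0.0788], [0.8015, 0.0572], [0.789, -0.0587]] sides [0.1167 0.1892 0.1166 0.1894] centre [0.7012 0.01  ]
[-96.3 173.4  83.8  -6.5]
[[0.5997, -0.0372], [0.6133, 0.0811], [0.8042, 0.0588], [0.7904, -0.0587]] sides [0.1191 0.1922 0.1183 0.1919] centre [0.7019 0.011 ]
[-96.6 173.3  83.3  -6.4]
bar [0.666  0.0115 0.047 ] [0.6984 0.0128 0.047 ]
[289.16913226 220.5396184 ] [361.20691501 212.54536272] [317.67620617 176.89621855]
```

View pics/bar.png

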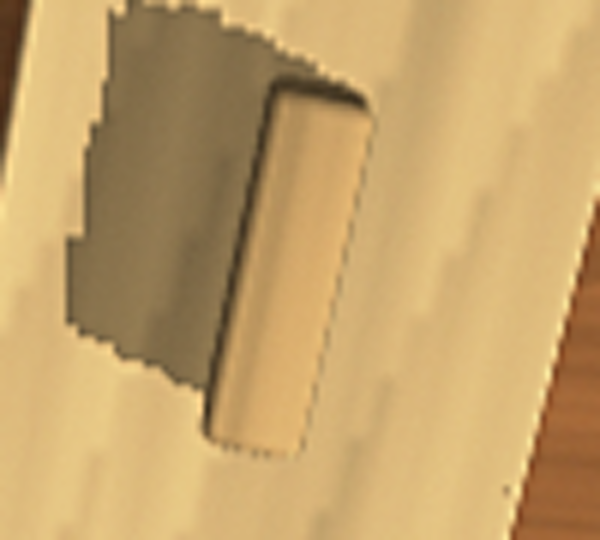

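Plate measures 192 x 119 mm at z = 15 mm, and the bar top centre matches its projection at (318,176). Cover centre is (0.702, 0.012), yaw -6.5°. Grasping the bar.

Request:
move_tool:
  steps: {"moves": [[0.06, 0, 0, 0.03, 0.0995], [0.06, 0, 0, 0.03, 0.0995], [0.06, -0.003, 0.0015, 0.05, 0], [0.06, 0, 0, 0.05, 0], [0.06, 0, 0, 0.04, 0], [0.06, 0, 0, 0.02, 0], [0.06, 0, 0, 0.015, 0], [0.06, 0, 0, 0.01, 0], [0.06, 0, 0, 0.005, 0], [0.06, 0, 0, 0, 0], [0.06, 0, 0, 0, 0]]}

```text
time: 45.8
tcp_pos: [0.704, 0.0114, 0.0407]
tcp_rot: [0.001, 0.056, 0.998, 0.0]
ft_force: [-0.3, -0.3, 0.0]
finger_gap: 0.0598
grasp_force: 0.0
```

Request:
move_tool:
  steps: {"moves": [[0.01, 0, 0, 0, 0], [0.01, 0, 0, 0, 0], [0.01, 0, 0, 0, 0], [0.01, 0, 0, 0, 0], [0.01, 0, 0, 0, 0]]}
  squeeze: 80

```text
time: 46.42
tcp_pos: [0.7037, 0.0115, 0.0403]
tcp_rot: [0.0, 0.056, 0.998, 0.0]
ft_force: [-0.3, 1.3, 4.2]
finger_gap: 0.0185
grasp_force: 82.3
```

Request:
move_tool:
  steps: {"moves": [[0.04, 0, 0, 0, 0], [0.04, 0, 0, 0, 0], [0.04, 0, 0, 0.006, 0], [0.04, 0, 0, 0, 0], [0.01, 0, 0, 0, 0], [0.01, 0, 0, 0, 0], [0.01, 0, 0, 0, 0], [0.01, 0, 0, 0, 0], [0.01, 0, 0, 0, 0]]}
  squeeze: 100

```text
time: 47.55
tcp_pos: [0.7033, 0.0115, 0.0337]
tcp_rot: [0.0, 0.056, 0.998, -0.0]
ft_force: [0.7, -1.1, -0.7]
finger_gap: 0.0183
grasp_force: 99.1
```

Request:
move_tool:
  steps: {"moves": [[0.01, 0, 0, -0.02, 0], [0.01, 0, 0, -0.02, 0], [0.01, 0, 0, 0, 0], [0.01, 0, 0, 0, 0]]}

```text
time: 48.05
tcp_pos: [0.7032, 0.0117, 0.0741]
tcp_rot: [0.0, 0.056, 0.998, 0.0]
ft_force: [-0.3, -0.0, -1.5]
finger_gap: 0.0184
grasp_force: 98.8
```

Request:
move_tool:
  steps: {"moves": [[0.01, 0, 0, -0.045, 0], [0.01, 0, 0, -0.045, 0], [0.01, 0, 0, -0.045, 0], [0.01, 0.0194, -0.0437, 0, 0], [0.01, 0.0194, -0.0437, 0, 0], [0.01, 0.0194, -0.0437, 0, 0], [0.01, 0.0194, -0.0437, 0, 0], [0.01, 0.0194, -0.0437, 0, 0], [0.01, 0.0194, -0.0437, 0, 0], [0.01, 0.0194, -0.0437, 0, 0], [0.01, 0.0194, -0.0437, 0, 0], [0.01, 0, 0, 0, -0.096], [0.01, 0, 0, 0, -0.096], [0.01, 0, 0, 0, 0], [0.01, 0, 0, 0, 0], [0.01, 0, 0, 0, 0]]}

```text
time: 50.05
tcp_pos: [0.51, -0.3183, 0.2085]
tcp_rot: [-0.0, -0.04, 0.999, 0.0]
ft_force: [-0.3, -0.0, -2.1]
finger_gap: 0.018
grasp_force: 98.7
```

Run:
```python
from h import *
im,k=look("wrist"); cv2.imwrite("pics/w11.png",im); np.save("k11.npy",k,allow_pickle=True)
k4=np.load("k4.npy",allow_pickle=True).item()
W=np.array([plane(k4,p,.06)[:2] for p in [(250.5,30.5),(385,30.5),(374.5,233.5),(262,234.5)]])
print(W.mean(0).round(4),np.linalg.norm(W-np.roll(W,-1,0),axis=1).round(4)); d=np.roll(W,-1,0)-W; print(np.degrees(np.arctan2(d[:,1],d[:,0])).round(2))
a=look("scene")[0];b=look("side")[0]
cv2.imwrite("pics/c11.png",np.hstack([cv2.resize(im,(480,300)),cv2.resize(b[220:400,220:420],(320,300))]))
```

```text
[ 0.5087 -0.3179] [0.1156 0.1875 0.1154 0.1886]
[  94.32    4.52  -85.09 -175.41]
```

View pics/c11.png

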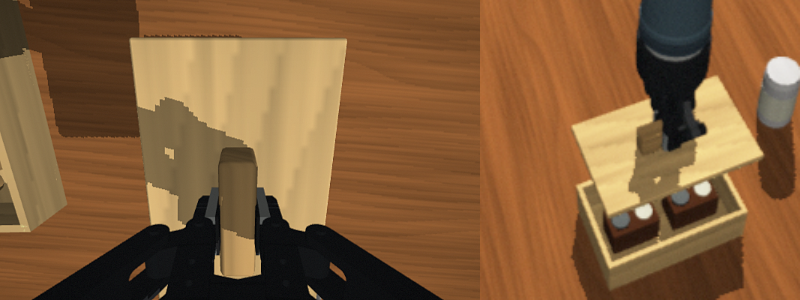

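The cover is held level over the tray; its base-side plate corners in the wrist picture are about (175,51) and (461,52).

Run:
```python
from h import *
k=np.load("k11.npy",allow_pickle=True).item(); im=cv2.imread("pics/w11.png")
g=cv2.cvtColor(im,cv2.COLOR_BGR2GRAY)
p=cv2.cornerSubPix(g,np.float32([[175,51],[461,52]]).reshape(-1,1,2),(6,6),(-1,-1),(3,40,.01))[:,0];print(p)
for P in ([(175,51),(461,52)],p):
    L,R_=[plane(k,q,.1898) for q in P];u=(R_-L)[:2];w=np.linalg.norm(u);u/=w;tx=np.array([u[1],-u[0]])
    print("w",w,"yaw",np.degrees(np.arctan2(tx[1],tx[0])),"centre",((L+R_)[:2]/2+.096*tx).round(4))
```

```text
[[172.60486   50.617535]
 [462.47055   52.182163]]
w 0.11588099540209586 yaw 4.351363370353964 centre [ 0.5101 -0.3194]
w 0.11743916695645043 yaw 4.25155224692969 centre [ 0.5101 -0.3197]
```

Request:
move_tool:
  steps: {"moves": [[0.01, 0.001, 0.0016, 0.03, 0], [0.01, 0, 0, 0.03, 0], [0.01, 0, 0, 0.02, 0], [0.01, 0, 0, 0.015, 0], [0.01, 0, 0, 0.01, 0], [0.01, 0, 0, 0, 0], [0.01, 0, 0, 0, 0]]}

```text
time: 51.08
tcp_pos: [0.5095, -0.3175, 0.1045]
tcp_rot: [0.001, -0.04, 0.999, -0.0]
ft_force: [-0.4, -0.1, -1.8]
finger_gap: 0.0184
grasp_force: 98.7
```

Request:
move_tool:
  steps: {"moves": [[0.01, 0, 0, 0.004, 0], [0.01, 0, 0, 0.004, 0], [0.01, 0, 0, 0.003, 0], [0.01, 0, 0, 0.002, 0], [0.01, 0, 0, 0, 0], [0.01, 0, 0, 0, 0]]}

```text
time: 51.82
tcp_pos: [0.5089, -0.3171, 0.0907]
tcp_rot: [0.0, -0.04, 0.999, -0.0]
ft_force: [-0.3, 0.1, -1.9]
finger_gap: 0.0184
grasp_force: 98.7
```

Request:
move_tool:
  steps: {"moves": [[0.01, 0, 0, 0.002, 0], [0.01, 0, 0, 0.001, 0], [0.01, 0, 0, 0.001, 0], [0.01, 0, 0, 0, 0], [0.01, 0, 0, 0, 0]]}

```text
time: 52.45
tcp_pos: [0.5089, -0.317, 0.0876]
tcp_rot: [0.0, -0.04, 0.999, 0.0]
ft_force: [-2.6, 1.4, 5.0]
finger_gap: 0.018
grasp_force: 99.7
```

Contact at the expected seated height. Release, close, and press on the bar top.

Request:
move_tool:
  steps: {"moves": [[0.05, 0, 0, 0, 0], [0.05, 0, 0, 0, 0], [0.05, 0, 0, 0, 0], [0.05, 0, 0, -0.02, 0], [0.05, 0, 0, -0.03, 0], [0, 0, 0, -0.02, 0], [0, 0, 0, 0, 0], [0, 0, 0, 0, 0], [0, 0, 0, 0, 0], [0, 0, 0, 0, 0], [0, 0, 0, 0.02, 0], [0, 0, 0, 0.013, 0], [0, 0, 0, 0.004, 0], [0, 0, 0, 0, 0], [0, 0, 0, 0, 0]]}
  squeeze: 40

```text
time: 54.32
tcp_pos: [0.5092, -0.3174, 0.12]
tcp_rot: [0.0, -0.04, 0.999, -0.0]
ft_force: [-0.4, -0.5, -0.5]
finger_gap: -0.0002
grasp_force: 0.0
```

Request:
move_tool:
  steps: {"moves": [[0, 0, 0, 0.003, 0], [0, 0, 0, 0.002, 0], [0, 0, 0, 0, 0], [0, 0, 0, 0, 0], [0, 0, 0, 0, 0]]}

```text
time: 54.95
tcp_pos: [0.5092, -0.3172, 0.1152]
tcp_rot: [0.0, -0.04, 0.999, -0.0]
ft_force: [-0.4, 1.2, 3.9]
finger_gap: 0.0
grasp_force: 2.5
```

Request:
move_tool:
  steps: {"moves": [[0, 0, 0, 0.002, 0], [0, 0, 0, 0, 0], [0, 0, 0, 0, 0], [0, 0, 0, 0, 0], [0, 0, 0, 0, 0], [0, 0, 0, 0, 0], [0, 0, 0, 0, 0], [0, 0, 0, 0, 0]]}

```text
time: 55.95
tcp_pos: [0.5092, -0.3172, 0.1152]
tcp_rot: [0.0, -0.04, 0.999, 0.001]
ft_force: [-3.9, 3.5, 14.7]
finger_gap: 0.0001
grasp_force: 7.5
```

Request:
move_tool:
  steps: {"moves": [[0, 0, 0, -0.02, 0], [0, 0, 0, -0.05, 0], [0, 0, 0, -0.05, 0], [0, 0.03, 0, -0.05, 0], [0, 0.05, 0, 0, 0], [0, 0.03, 0, 0, 0], [0, 0, 0, 0, 0], [0, 0, 0, 0, 0]]}

```text
time: 56.95
tcp_pos: [0.4, -0.3255, 0.2829]
tcp_rot: [0.001, -0.04, 0.999, -0.0]
ft_force: [-0.2, 0.2, 0.5]
finger_gap: -0.0001
grasp_force: 0.0
```

Run:
```python
from h import *
im,k=look("wrist");b=look("side")[0];a=look("scene")[0]
cv2.imwrite("pics/e.png",np.vstack([np.hstack([cv2.resize(b[120:400,220:420],(320,300)),cv2.resize(im,(480,300))]),np.hstack([cv2.resize(a[90:310,160:400],(400,300)),cv2.resize(a[190:300,400:540],(400,300))])]))
```

```text
(no output)
```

View pics/e.png

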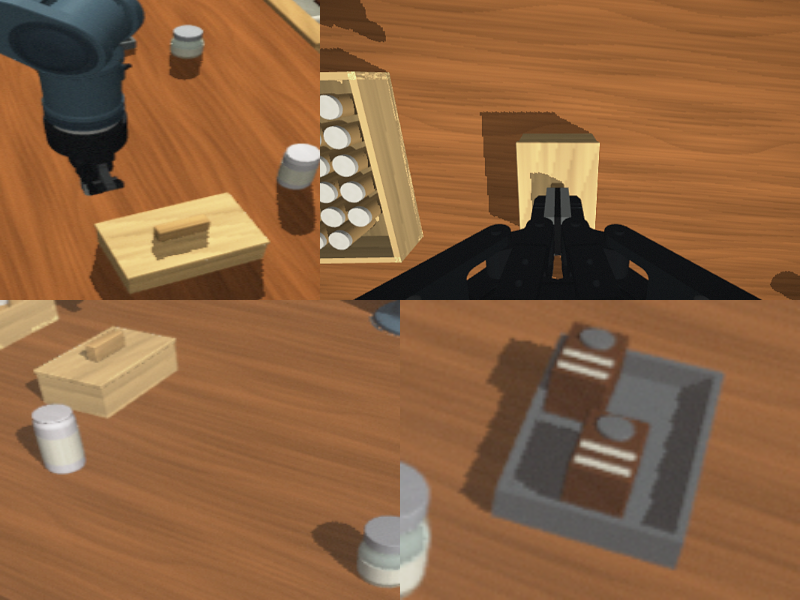

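Cover is seated on the deep tray, jar and can undisturbed, both bar feet in the grey tray. The base-side one looks close to the left wall, so I'll check whether it was knocked.

Run:
```python
from h import *
a,ka=look("scene");b,kb=look("side")
def tag(img,k,c):
    u=proj(k,[*c,.049]).round().astype(int);r=12;p=img[u[1]-r:u[1]+r,u[0]-r:u[0]+r];y,x=np.nonzero(p.min(2)>140);return u,(x.mean()+u[0]-r,y.mean()+u[1]-r,len(x))
for c in((.5118,.3276),(.5961,.3373)):
    u,p=tag(a,ka,c);v,q=tag(b,kb,c);print(u,np.round(p,1),v,np.round(q,1),*tri([ray(ka,p),ray(kb,q)]))
```

```text
[480 219] [470.2 214.2  21. ] [260 151] [nan nan  0.] [nan nan nan] nan
[471 246] [471.2 247.6  87. ] [287 144] [nan nan  0.] [nan nan nan] nan<stdin>:4: RuntimeWarning: Mean of empty slice.
  ret = ret.dtype.type(ret / rcount)
```

The base-side bar foot is off its expected place by about 10 px, so I'll go and look.

Request:
move_tool:
  steps: {"moves": [[0.085, -0.0127, 0.0538, 0, 0], [0.085, -0.0127, 0.0538, 0, 0], [0.085, -0.0127, 0.0538, 0, 0], [0.085, -0.0127, 0.0538, 0, 0], [0.085, -0.0127, 0.0538, 0, 0], [0.085, -0.0127, 0.0538, 0, 0], [0.085, -0.0127, 0.0538, 0, 0], [0.085, -0.0127, 0.0538, 0, 0], [0.085, -0.0127, 0.0538, 0, 0], [0.085, -0.0127, 0.0538, 0, 0], [0.085, -0.0127, 0.0538, 0, 0], [0.085, -0.0127, 0.0538, 0, 0], [0.085, 0, 0, 0, 0], [0.085, 0, 0, 0, 0]]}

```text
time: 58.95
tcp_pos: [0.4994, 0.3298, 0.2818]
tcp_rot: [-0.0, -0.04, 0.999, -0.001]
ft_force: [0.7, -1.1, -0.6]
finger_gap: 0.0851
grasp_force: 0.0
```

Run:
```python
from h import *
im,k=look("wrist"); cv2.imwrite("pics/w12.png",im); np.save("k12.npy",k,allow_pickle=True)
for f in feet_in(im,k,zg=.051,zt=.049): print(*f)
cv2.imwrite("pics/w12c.png",cv2.resize(im[80:330,180:460],None,fx=2,fy=2))
```

```text
bars [0.4886 0.2952] 2.2 [0.4736 0.2946] [0.5057 0.2958] 0.0321 [287.6 149.4] [287.3 178.1]
bars [0.5788 0.3353] 3.9 [0.5638 0.3343] [0.5959 0.3365] 0.0322 [317.6 230.2] [317.3 254.8]
```

View pics/w12c.png

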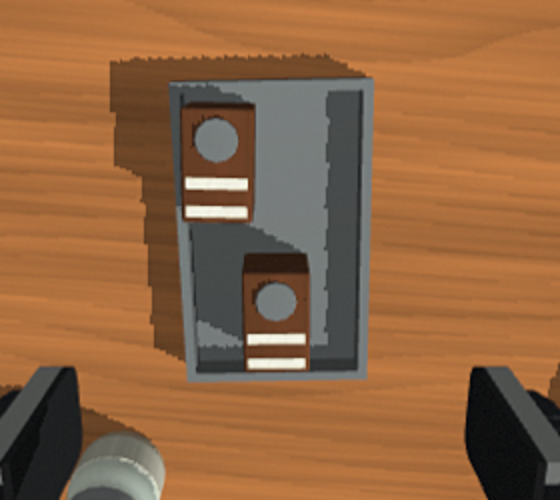

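The near bar foot was knocked about 3 cm sideways, to (0.489, 0.295), but looks upright and inside the tray. I'll check its height across two views.

Run:
```python
from h import *
k=np.load("k12.npy",allow_pickle=True).item()
b,kb=look("scene")
def cen(c,r=9,z=.049):
    u=proj(kb,[*c,z]).round().astype(int);p=b[u[1]-r:u[1]+r,u[0]-r:u[0]+r];y,x=np.nonzero(p.min(2)>140);return (x.mean()+u[0]-r,y.mean()+u[1]-r,len(x))
for c,w in(((.5057,.2958),(287.3,178.1)),((.5959,.3365),(317.3,254.8))):
    q=cen(c); print(np.round(q,1),proj(kb,[*c,.049]).round(1),*tri([ray(k,w),ray(kb,q)]))
```

```text
[464.1 213.1  65. ] [464.4 211.9] [0.50618598 0.29572926 0.04640411] 0.00011811815957077604
[470.8 247.7  81. ] [471.  246.2] [0.59704662 0.33679191 0.04644305] 0.00013738315651687022
```

Both feet in the grey tray measure the same height, so both stand flat. Handing in.

```bash
python3 -c "
from cell import ctrl, optics, sign_off
print(sign_off())"
```

```text
the job is handed in; nothing more can be done
None
```

Job handed in at about 59 s: all four glides are pressed home, two round-tag feet are in the plywood tray with its cover on and pressed at about 15 N, and two bar-tag feet are in the grey tray, one of them knocked 3 cm sideways after placing but checked and still upright; the jar and can were not touched.

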